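Ready the hand-cranked sauce dispenser: zero the counter and fit the crank

ROBOT

A 6-joint arm with a two-finger parallel gripper is mounted at the origin on a cart in front of the work surface, level with it; the furniture and walls round the work are solid. World frame = base frame: x ahead of the robot, y to its left, z up, the work surface at z = 0. Lengths are in m, angles in degrees, forces in N, time in s.
With the tool pointing down it reaches from about 0.375 to 0.9 m from the base axis. Payload 3.1 kg.
Tool frame: the origin (TCP) lies at the very end of the fingers, on their centre line; the grasp point (between the pads) lies 19 mm behind it; z points along the fingers, y is the line along which they close (so a half turn about z gives the same grasp; the last joint's range is limited). The gripper opens to 87 mm and grips with 3 to 60 N. Pads are 19 mm wide; open, the fingers measure 117 mm over their backs; the gripper's body (75 mm by 190 mm) begins 51 mm behind the grasp point.
Start: joints at [-80.701, 30.224, 82.088, -0, 67.689, -10.227], TCP at [0.209, -0.589, 0.223] pointing down, gripper open.
Joint ranges: [-176.69, 176.69], [-43.24, 126.21], [12.49, 139.97], [-82, 262], [0, 151.66], [-163.58, 163.58]. Speed limits (degrees/s): [159.86, 159.86, 180, 180, 180, 180].

INTERFACE

Orientations are given as a 3x3 rotation matrix whose columns are the frame's x, y, z axes.
In Python, from rig import bot gives the robot as it stands.
- The arm moves only by the tool move_arm, never from a script. Its argument "increments" is a list of rows, each an object with "xyz": the shift along the tool's x, y, z in mm, a list of three; "roll": the turn about the tool's z in rad; "grip": the opening in per cent of the stroke, from 0 (shut) to 100 (fully open). A call has 1 to 5 rows; each row shifts and turns the commanded pose from where the row before left it, along the tool's axes as they then stand; what a row does not reach is not made up. A row lasts 1/12 s, in which the tool goes at most 41.7 mm and 7.16 degrees, less where a joint would pass 70% of its speed; a pose out of reach is approached as far as the arm can. A call is refused whole if a number of a shift passes 41.7 or a number of a turn 0.125, either way. A call with a gripper value outside its range is refused whole. The fingers move at their own pace and stop on an object; the grip force is fixed at half the most. Time passes only in rows, so rows that do not move let the fingers close. It gives the time, the measured TCP pose, the force, the opening and the grip force at its end, in the units of the state.
- bot.read_state(): the state, without advancing time (a new reading comes with each control period).
- bot.capture(name): name is "side" or "top"; returns (picture, depth): 384x512x3 uint8, red, green, blue; 384x512 float32, m along the optical axis (not along the pixel's ray), 0 where there is no reading.
- bot.camera_model(name): a dict with "intrinsics" (3x3 intrinsics, pixels), "D" ([k1, k2, p1, p2, k3] as OpenCV has them; the pictures are not rectified), "rvec" (rotation vector, rad) and "tvec" (3), from world to camera coordinates, as OpenCV has them. Camera axes: x right, y down, z forward; pixel columns grow to the right and rows downward; lengths in m; the calibration is good to about 2 mm. A picture is of the moment at which its call begins. camera_model takes no time and is no camera call.
- bot.hand_in(): hands the job in; it is judged then, once.
Trained networks look in the newest picture that a camera, given by its name, has taken for a name from the list of things; names that differ only in an ending like _2 or _b are one class to them, and where a whole thing is asked for, a point or a joint stands for the part that bears it (a point fixed in the world has none). Each returns a list of dicts, best first, with "conf" (0 to 1); they miss things now and then, are a little off and sometimes report something else, mostly with a low value. They report only what shows in the picture. A call takes as long as a camera call.
- bot.spot_in(label, camera): "at" ([x, y, z] in m, in the coordinates of the camera as it stood for that picture, good to about 4 mm: the middle of the surface that is visible of it).
- bot.trace(label, camera): "mask" (384x512 bool, what is visible of it).
The state is a dict: "time_s": time; "joint_positions": joint angles; "qvel": joint speeds; "tau": joint torques, N m; "position": TCP position; "tcp_rot": TCP orientation; "force": force on the tool from outside, world axes, zero at the start; "moment": the same for the moment, N m; "opening": opening from 0.0 (shut) to 1.0 (fully open); "grasp_force": force on a finger pad.
Only numpy, scipy, OpenCV 4.12 (cv2) and the standard library are available. Lean on these libraries where they do the work, as an engineer would, in place of code of your own. Each camera call takes 0.05 s, during which the arm holds its last target. There are 200 camera calls.

TASK

Get the sauce dispenser ready for the next batch: turn its counter knob back to the zero stop, and push the crank with the square bore fully home onto the dispenser's square shaft, down against the collar. Two cranks lie on the counter; leave the one with the round bore, and the bottle, tub and jar, standing where they are, and let go of everything at the end.

Things in the scene. Friction and masses are not known exactly. Their poses are not given: they have to be found in the camera images.
- dispenser: sauce dispenser, fixed: grey box 130 (own x) x 240 (own y) x 90 mm high, steel top plate. Origin: centre of its underside, z up, own -x is the front with a bent spout reaching 111 mm from the origin, at own y = +55 mm. On top: at own y = -55 mm a steel collar (52 mm diameter, 10 mm high) with the upright square shaft; at own y = +55 mm the turns counter with its knob, 110 mm from the shaft.
- shaft_seat (a point): on the shaft's axis at the collar's top face, 100 mm above the counter, where the crank's hub comes to rest. x and y axes square to the shaft's flats, turning with it, z up. Shaft 24 x 24 mm, straight for 36 mm above this point, then tapering to 18 x 18 mm at 44 mm. Turns only stiffly (0.3 N m); starts at any angle to the dispenser.
- shaft_tip (a point): centre of the top end of the square shaft, 44 mm above shaft_seat, same axes
- reset_knob (a joint): angle of the counter's knob, rad: 0 = against the zero stop (pointer at the dial's long mark, toward the dispenser's front, own -x); grows as the knob turns clockwise seen from above, so it is reset by turning anticlockwise. Stays where it is left (friction 0.04 N m); stops hard at 0 and at 3.0.
- reset_knob_grip (a point): on the knob's axis, 118 mm above the counter, in the knob's bar grip. x axis along the bar, the white pointer line at the -x end; z up. The bar is 52 mm long (x), 14 mm wide (y), and its sides stand free from 104 to 127 mm above the counter, over a round skirt of 56 mm diameter.
- square_crank: crank to fit, loose, about 0.3 kg, standing on its SQUARE hub 40x40x48 mm high with a square through bore 26x26 mm, sides parallel to the hub's. Arm along own +x, 22 wide, 14 thick (34 to 48 mm above the underside); at its end, 85 mm from the bore's axis, an upright black grip, 26 mm diameter, reaching 102 mm high. Origin: bore's axis at the underside, z up. Grip the hub across its own y.
- round_crank: loose crank to be left alone: as the other, with the same arm and grip, but a ROUND hub of 40 mm diameter with a round bore of 26 mm, which does not fit the shaft. Origin on the bore's axis at the underside, arm along own +x.
- sanitiser: bystander: light blue bottle, 61 mm diameter, 214 mm tall, standing in front of the dispenser near the shaft; origin at the centre of its underside
- wipes_tub: bystander: round blue tub, 72 mm diameter, 121 mm tall, standing behind the dispenser near the shaft; origin at the centre of its underside
- power_strip: fixed power strip standing along the counter's front edge, up to 190 mm high, 244 mm long (y), 35 mm deep (x); origin at the middle of its foot. Left of it a thin fixed charging lead starts at the front edge and hangs across the counter between the two cranks to the back, passing over or behind the jar, up to 150 mm above the counter: stay on the right of it or well above it.
- gel_jar: bystander: low round jar with blue gel, 56 mm diameter, 66 mm tall, behind the crank to fit; origin at the centre of its underside

How it is judged:
By the outcome, as a careful person would: the job done as asked, in the order asked, and still so for the second after the job is handed in, with the robot touching nothing.
It also fails if it takes over 72 s, if anything falls off the work surface, if the arm or the gripper's body presses on something with over 40 N, if the wrist force passes 120 N, or if a joint passes its speed limit or range.

## Working session

There is one attempt and no reset: what is moved stays moved. The work goes in short steps, Python scripts to look and compute and a tool call to move; the robot and the scene stay as the last step left them, time stands still between calls to the robot, and variables do not carry over. Pictures are saved under pics/ and viewed, at most 10 in all, crops included, and the job is handed in when it is done.

Besides the shell and the picture viewer there is one more tool, called after "Request:" as name([rows], argument=value, ...), one row to a line, values as JSON. move_arm: Moves the arm, as the interface text tells. Its arguments: {"type":"object","properties":{"increments":{"type":"array"}},"required":["increments"]}

```bash
mkdir -p pics
cat > h.py <<'E'
import numpy as np, cv2
from rig import bot
def cam(n):
    m=bot.camera_model(n); R=cv2.Rodrigues(np.array(m['rvec'],float))[0]
    return np.array(m['intrinsics'],float),np.array(m['D'],float),R,np.array(m['tvec'],float).ravel()
def w(n,p):
    K,D,R,t=cam(n); return R.T@(np.array(p)-t)
def cloud(n,dep):
    K,D,R,t=cam(n); h,ww=dep.shape
    u,v=np.meshgrid(np.arange(ww),np.arange(h))
    q=cv2.undistortPoints(np.stack([u,v],-1).reshape(-1,1,2).astype(float),K,D).reshape(h,ww,2)
    P=np.concatenate([q,np.ones((h,ww,1))],-1)*dep[...,None]
    return (P-t)@R
def proj(n,P):
    K,D,R,t=cam(n); return cv2.projectPoints(np.array(P,float).reshape(-1,3),cv2.Rodrigues(R)[0],t,K,D)[0].reshape(-1,2)
def save(f,im): cv2.imwrite('pics/'+f,im[...,::-1])
E
python3 - <<'E'
from h import *
for n in ['top','side']:
    im,d=bot.capture(n); np.savez(n+'.npz',im=im,d=d); save(n+'1.png',im)
    K,D,R,t=cam(n); print(n,(-R.T@t).round(3),R[2].round(2))
    for l in ['dispenser','shaft_tip','reset_knob','square_crank','round_crank','sanitiser','wipes_tub','power_strip','gel_jar']:
        print(l,[(w(n,x['at']).round(3).tolist(),round(x['conf'],2)) for x in bot.spot_in(l,n)[:2]])
E
```

```text
top [-0.417 -0.37   1.327] [ 0.59  0.2  -0.78]
dispenser []
shaft_tip []
reset_knob []
square_crank []
round_crank []
sanitiser [([0.394, -0.394, 0.062], 0.68)]
wipes_tub []
power_strip []
gel_jar []
side [1.536 0.945 1.015] [-0.58 -0.61 -0.54]
dispenser [([0.582, -0.307, 0.088], 0.94)]
shaft_tip []
reset_knob []
square_crank [([0.584, -0.066, 0.044], 0.56)]
round_crank []
sanitiser [([0.436, -0.376, 0.062], 0.85), ([0.698, -0.048, 0.058], 0.51)]
wipes_tub [([0.654, -0.444, 0.072], 0.92)]
power_strip []
gel_jar [([0.7, -0.046, 0.058], 0.5), ([0.582, -0.308, 0.089], 0.22)]
```

View pics/top1.png

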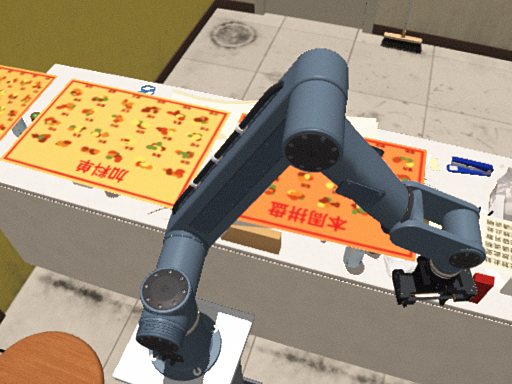

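View pics/side1.png

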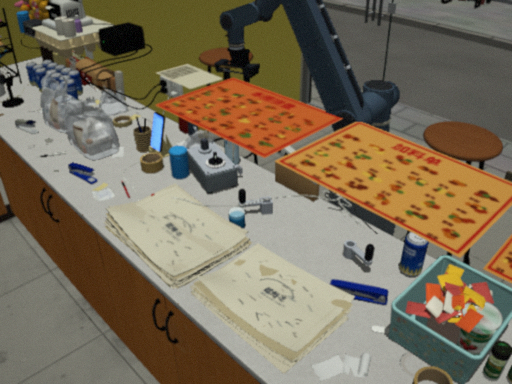

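The top view is mostly blocked by the hanging menu sheets and the arm. The side view shows the dispenser at (212,165), the crank by the jar at (258,207) and another crank at (360,252). Next I'll measure from the side depth and zoom in.

Run:
```python
from h import *
s=np.load('side.npz'); im,d=s['im'],s['d']; C=cloud('side',d)
c=im[120:280,150:390]; c=cv2.resize(c,(800,533),interpolation=cv2.INTER_CUBIC); save('side_crop.png',c)
np.set_printoptions(precision=3,suppress=True)
# menus
for n in ['side','top']:
    q=np.load(n+'.npz'); P=cloud(n,q['d']); hsv=cv2.cvtColor(q['im'],cv2.COLOR_RGB2HSV)
    m=(hsv[...,1]>150)&(hsv[...,0]<28)&(hsv[...,2]>180)&(q['d']>0)
    k,L,st,ce=cv2.connectedComponentsWithStats(cv2.morphologyEx(m.astype(np.uint8),cv2.MORPH_CLOSE,np.ones((7,7))))
    for i in range(1,k):
        if st[i,4]>800: 
            Q=P[(L==i)&m]; print(n,st[i],np.percentile(Q,[1,50,99],axis=0).tolist())
# dispenser region tall points
for l in ['dispenser','square_crank','round_crank','gel_jar','reset_knob','shaft_tip','power_strip','shaft_seat']:
    for t in bot.trace(l,'side')[:3]:
        M=t['mask']&(d>0); Q=C[M]; v,u=np.nonzero(t['mask'])
        print(l,round(t['conf'],2),M.sum(),(u.min(),u.max(),v.min(),v.max()),np.percentile(Q,[3,50,97],axis=0).round(3).tolist())
```

```text
side [ 163   80  174   77 6018] [[0.2823366904869862, -0.516894695998559, 0.2943475839415586], [0.4759093113882988, -0.18485685920718634, 0.2984667856894375], [0.6455120574488467, 0.021055231744812893, 0.3028913403850398]]
side [  277   123   235   134 14423] [[0.2657714210492629, 0.08924918994030012, 0.29435166886313824], [0.4746792982393207, 0.43398785062210204, 0.29808172568293834], [0.6516962992231392, 0.6725663153497655, 0.30180894638917893]]
side [ 426  265   61   66 1670] [[0.5144435612249962, 0.6116831038364066, 0.12109466257807136], [0.6208519609179498, 0.6974216096703308, 0.13793394488136573], [0.6761905344572977, 0.7560406542455703, 0.15836587793668921]]
top [   0   65   57   76 2194] [[0.3489228603168196, 0.7338461052090011, 0.17375992106246224], [0.5502507399054444, 0.8051819385985073, 0.29936083331169594], [0.786112086317251, 1.1239310268223148, 0.3052507874769261]]
top [   0   79  229  130 8188] [[0.25199930020530653, 0.08917818880391111, 0.29357157319523486], [0.4476293305916935, 0.3598024791496548, 0.29897033500311143], [0.6492097205255563, 0.6737989728945709, 0.3044
[... 1196 characters left out ...]
.int64(208), np.int64(228)) [[0.676, -0.077, 0.014], [0.702, -0.044, 0.057], [0.721, -0.029, 0.068]]
gel_jar 0.52 531 (np.int64(169), np.int64(187), np.int64(146), np.int64(178)) [[0.614, -0.487, 0.01], [0.649, -0.448, 0.077], [0.67, -0.434, 0.122]]
reset_knob 0.42 104 (np.int64(209), np.int64(222), np.int64(155), np.int64(165)) [[0.542, -0.347, 0.095], [0.575, -0.31, 0.103], [0.591, -0.294, 0.126]]
shaft_tip 0.46 94 (np.int64(200), np.int64(208), np.int64(138), np.int64(150)) [[0.522, -0.439, 0.1], [0.539, -0.42, 0.125], [0.55, -0.409, 0.145]]
shaft_seat 0.44 83 (np.int64(200), np.int64(208), np.int64(138), np.int64(149)) [[0.527, -0.437, 0.104], [0.54, -0.42, 0.126], [0.55, -0.409, 0.145]]
```

View pics/side_crop.png

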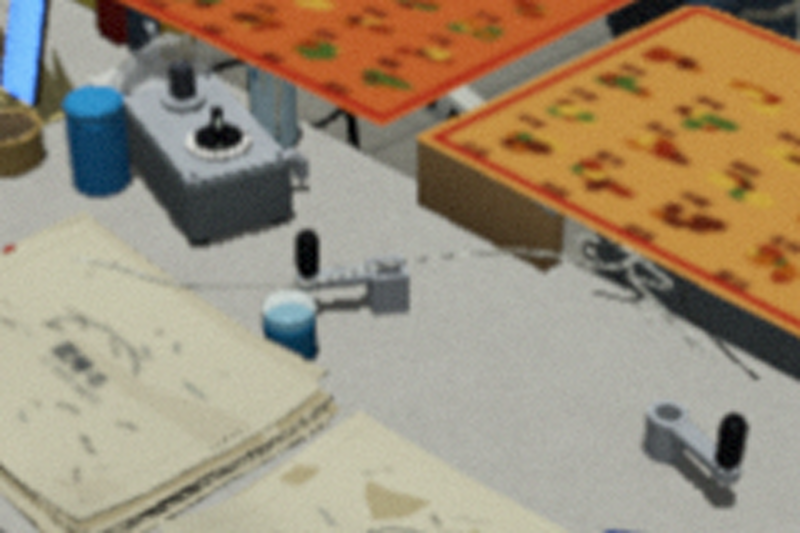

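Run:
```python
from h import *
np.set_printoptions(precision=3,suppress=True)
s=np.load('side.npz'); C=cloud('side',s['d']); 
for u,v in [(168,104),(236,82),(333,118),(265,153),(283,158),(360,126),(440,240),(508,185),(250,125),(285,175),(300,188),(310,183),(330,205),(370,222)]:
    print((u,v),C[v,u],s['im'][v,u])
t=np.load('top.npz'); T=cloud('top',t['d'])
for u,v in [(75,83),(225,113),(10,157),(193,200),(422,153),(408,256),(235,215),(250,235),(275,243),(353,255),(365,265),(150,212),(425,230)]:
    print('t',(u,v),T[v,u],t['im'][v,u])
```

```text
(168, 104) [ 0.632 -0.503  0.299] [180  89  38]
(236, 82) [ 0.304 -0.488  0.301] [186  90  40]
(333, 118) [0.296 0.014 0.301] [187  86  38]
(265, 153) [0.636 0.023 0.298] [184  76  36]
(283, 158) [0.621 0.084 0.299] [184 110  50]
(360, 126) [0.277 0.117 0.3  ] [197 144  68]
(440, 240) [0.638 0.613 0.3  ] [191 135  65]
(508, 185) [0.276 0.635 0.299] [184 131  61]
(250, 125) [ 0.536 -0.153  0.298] [188  92  42]
(285, 175) [ 0.395 -0.116  0.052] [81 67 40]
(300, 188) [ 0.399 -0.035  0.033] [76 58 37]
(310, 183) [0.397 0.01  0.075] [89 70 44]
(330, 205) [ 0.364  0.084 -0.002] [174 176 168]
(370, 222) [ 0.11   0.11  -0.202] [42 46 46]
t (75, 83) [0.636 0.648 0.299] [252 213 109]
t (225, 113) [0.643 0.096 0.296] [245  81  47]
t (10, 157) [-0.417 -0.37   1.327] [252 210 111]
t (193, 200) [ 0.181 -0.008  0.453] [ 76  88 100]
t (422, 153) [ 0.652 -0.522  0.297] [242  56  40]
t (408, 256) [ 0.282 -0.524  0.299] [245  66  41]
t (235, 215) [ 0.192 -0.106  0.42 ] [44 53 60]
t (250, 235) [ 0.367 -0.075  0.072] [132  95  63]
t (275, 243) [ 0.364 -0.157  0.069] [128  99  63]
t (353, 255) [ 0.387 -0.396  0.078] [135 144 143]
t (365, 265) [ 0.413 -0.442 -0.001] [253 247 241]
t (150, 212) [ 0.398  0.301 -0.001] [203 190 178]
t (425, 230) [ 0.138 -0.502  0.605] [53 60 67]
```

```bash
cat > m.py <<'E'
from h import *
np.set_printoptions(precision=3,suppress=True)
ims=[];ds=[]
for _ in range(8):
    a,b=bot.capture('side'); ims.append(a.astype(float)); ds.append(np.where(b>0,b,np.nan))
im=np.mean(ims,0).astype(np.uint8); d=np.nanmedian(ds,0); np.savez('sideavg.npz',im=im,d=d)
C=cloud('side',np.nan_to_num(d))
def reg(x0,x1,y0,y1,z0,z1): return C[(C[...,0]>x0)&(C[...,0]<x1)&(C[...,1]>y0)&(C[...,1]<y1)&(C[...,2]>z0)&(C[...,2]<z1)]
P=reg(.44,.7,-.52,-.2,.083,.097); r=cv2.minAreaRect(P[:,:2].astype(np.float32)*1000); print('plate',len(P),r)
K=reg(.5,.65,-.36,-.25,.112,.135); print('knob',len(K)); 
print(K.mean(0),cv2.minAreaRect(K[:,:2].astype(np.float32)*1000)); print(K[:60])
S=reg(.48,.6,-.47,-.38,.135,.16); print('shaft top',S)
H=reg(.5,.7,-.14,.05,.040,.056); print('crank arm top',len(H),cv2.minAreaRect(H[:,:2].astype(np.float32)*1000)); print(H)
G=reg(.5,.75,-.2,.05,.075,.11); print('grip',G)
a=im[135:195,180:250]; save('disp2.png',cv2.resize(a,None,fx=9,fy=9,interpolation=cv2.INTER_CUBIC))
a=im[185:235,225:285]; save('crank2.png',cv2.resize(a,None,fx=9,fy=9,interpolation=cv2.INTER_CUBIC))
E
python3 m.py
```

```text
plate 864 ((547.4199829101562, -376.71014404296875), (214.5723876953125, 266.4713134765625), 8.231600761413574)
knob 36
[ 0.571 -0.315  0.123] ((567.830322265625, -319.3495178222656), (51.38276290893555, 13.741936683654785), 55.20595932006836)
[[ 0.553 -0.341  0.126]
 [ 0.551 -0.337  0.126]
 [ 0.559 -0.34   0.124]
 [ 0.559 -0.334  0.126]
 [ 0.557 -0.331  0.127]
 [ 0.55  -0.333  0.123]
 [ 0.566 -0.332  0.125]
 [ 0.564 -0.328  0.126]
 [ 0.562 -0.324  0.127]
 [ 0.558 -0.323  0.126]
 [ 0.57  -0.327  0.125]
 [ 0.568 -0.323  0.126]
 [ 0.564 -0.321  0.125]
 [ 0.562 -0.319  0.125]
 [ 0.573 -0.322  0.124]
 [ 0.573 -0.316  0.126]
 [ 0.571 -0.313  0.126]
 [ 0.568 -0.311  0.126]
 [ 0.579 -0.315  0.124]
 [ 0.578 -0.31   0.126]
 [ 0.577 -0.306  0.127]
 [ 0.573 -0.304  0.127]
 [ 0.572 -0.324  0.114]
 [ 0.581 -0.306  0.125]
 [ 0.582 -0.3    0.127]
 [ 0.58  -0.297  0.128]
 [ 0.585 -0.303  0.123]
 [ 0.581 -0.301  0.122]
 [ 0.578 -0.299  0.122]
 [ 0.582 -0.307  0.116]
 [ 0.582 -0.3    0.119]
 [ 0.577 -0.301  0.116]
 [ 0.573 -0.299  0.116]
 [ 0.586 -0.301  0.116]
 [ 0.582 -0.3    0.114]
 [ 0.58  -0.297 
[... 5848 characters left out ...]
078]
 [ 0.641 -0.102  0.076]
 [ 0.641 -0.097  0.079]
 [ 0.639 -0.094  0.079]
 [ 0.637 -0.091  0.079]
 [ 0.633 -0.09   0.078]
 [ 0.628 -0.09   0.076]
 [ 0.639 -0.094  0.075]
 [ 0.637 -0.091  0.076]
 [ 0.749 -0.121  0.082]
 [ 0.749 -0.116  0.084]
 [ 0.748 -0.111  0.087]
 [ 0.748 -0.106  0.09 ]
 [ 0.748 -0.1    0.092]
 [ 0.747 -0.097  0.093]
 [ 0.746 -0.093  0.095]
 [ 0.745 -0.088  0.097]
 [ 0.744 -0.084  0.099]
 [ 0.743 -0.081  0.1  ]
 [ 0.742 -0.077  0.101]
 [ 0.743 -0.069  0.106]
 [ 0.741 -0.067  0.106]
 [ 0.74  -0.063  0.107]
 [ 0.739 -0.058  0.109]]m.py:6: RuntimeWarning: All-NaN slice encountered
  im=np.mean(ims,0).astype(np.uint8); d=np.nanmedian(ds,0); np.savez('sideavg.npz',im=im,d=d)
```

Run:
```python
from h import *
from scipy.optimize import least_squares
np.set_printoptions(precision=4,suppress=True)
s=np.load('sideavg.npz'); C=cloud('side',np.nan_to_num(s['d'])); im=s['im']
def reg(x0,x1,y0,y1,z0,z1): return C[(C[...,0]>x0)&(C[...,0]<x1)&(C[...,1]>y0)&(C[...,1]<y1)&(C[...,2]>z0)&(C[...,2]<z1)]
def sq(Q,c0,a,half):
    # signed distance of side points to the square boundary
    def f(p):
        c,s=np.cos(p[2]),np.sin(p[2]); e=(Q[:,:2]-p[:2])@np.array([[c,-s],[s,c]])
        return (np.abs(e).max(1)-half)*1000
    best=min((least_squares(f,[*c0,t],loss='soft_l1') for t in np.radians(np.arange(0,90,15)+a)),key=lambda r:r.cost)
    return best.x[:2],np.degrees(best.x[2])%90,best.cost/len(Q)
S=reg(.5,.57,-.46,-.395,.104,.134); print('shaft side',len(S),sq(S,(.535,-.424),0,.012)); print(S)
H=reg(.525,.6,-.085,-.01,.004,.031); print('hub side',len(H),sq(H,(.559,-.05),0,.020))
G=reg(.6,.66,-.13,-.07,.06,.097)
r=least_squares(lambda p:(np.hypot(*(G[:,:2]-p).T)-.013)*1e3,[.63,-.1],loss='soft_l1'); print('grip',r.x,r.cost/len(G))
B=reg(.35,.48,-.46,-.32,.03,.2)
r=least_squares(lambda p:(np.hypot(*(B[:,:2]-p).T)-.0305)*1e3,[.42,-.39],loss='soft_l1'); print('bottle',len(B),r.x,r.cost/len(B))
T=reg(.58,.7,-.52,-.41,.03,.115)
r=least_squares(lambda p:(np.hypot(*(T[:,:2]-p).T)-.036)*1e3,[.63,-.46],loss='soft_l1'); print('tub',len(T),r.x,r.cost/len(T))
m=(C[...,2]>.07)&(C[...,2]<.2)&(C[...,1]>-.2)&(C[...,1]<.25)&(C[...,0]>.3)&(C[...,0]<.95)
m&=~((abs(C[...,0]-.63)<.03)&(abs(C[...,1]+.1)<.03))
L=C[m]; print('lead',len(L)); print(L[np.argsort(L[:,1])][::6])
K=reg(.52,.62,-.37,-.27,.1215,.135); print('knobtop',len(K),K.mean(0),cv2.minAreaRect(K[:,:2].astype(np.float32)*1000))
st=bot.read_state(); print(st['tcp_rot'],st['time_s'],st['force'],st['opening'],st['position'])
c=im[132:197,180:250]; save('disp3.png',cv2.resize(c,None,fx=9,fy=9,interpolation=cv2.INTER_CUBIC))
```

```text
shaft side 57 (array([ 0.5339, -0.4271]), np.float64(82.84411756041051), np.float64(0.4532533712848292))
[[ 0.5437 -0.4392  0.1329]
 [ 0.5466 -0.4357  0.1309]
 [ 0.5451 -0.4311  0.132 ]
 [ 0.5325 -0.4152  0.1332]
 [ 0.5291 -0.4132  0.1327]
 [ 0.5253 -0.4118  0.1318]
 [ 0.5438 -0.4401  0.1237]
 [ 0.5465 -0.4297  0.1286]
 [ 0.5467 -0.4227  0.1313]
 [ 0.5417 -0.4163  0.1318]
 [ 0.5364 -0.4169  0.1296]
 [ 0.534  -0.4137  0.1299]
 [ 0.5287 -0.4142  0.1278]
 [ 0.5235 -0.4146  0.1256]
 [ 0.5449 -0.4392  0.12  ]
 [ 0.543  -0.435   0.1209]
 [ 0.5451 -0.4254  0.1253]
 [ 0.5473 -0.4158  0.1297]
 [ 0.5391 -0.4204  0.1249]
 [ 0.5378 -0.4156  0.1262]
 [ 0.5332 -0.4153  0.1246]
 [ 0.5294 -0.4138  0.1237]
 [ 0.5242 -0.4142  0.1216]
 [ 0.5428 -0.4427  0.1134]
 [ 0.5457 -0.4319  0.1186]
 [ 0.5456 -0.4253  0.121 ]
 [ 0.5479 -0.4155  0.1256]
 [ 0.5428 -0.4159  0.1235]
 [ 0.5395 -0.4138  0.1231]
 [ 0.5333 -0.4155  0.1201]
 [ 0.529  -0.4148  0.1187]
 [ 0.5238 -0.4152  0.1166]
 [ 0.5452 -0.4332  0.1134]
 [ 0.5453 -0.4262  0.1161]
 [ 0.5469 -0.4174  0.12  ]
 [ 0.5415 -0.4182  0.1177]
 [ 0.5386 -0.4155  0.11
[... 2654 characters left out ...]
 [ 0.3866  0.1083  0.0734]
 [ 0.3935  0.1128  0.083 ]
 [ 0.5365  0.1193  0.1377]
 [ 0.3976  0.1247  0.0864]
 [ 0.5199  0.1307  0.1353]
 [ 0.5112  0.1365  0.13  ]
 [ 0.5071  0.1415  0.1304]
 [ 0.4973  0.1465  0.1242]
 [ 0.4899  0.1535  0.1201]
 [ 0.4797  0.158   0.1173]
 [ 0.3907  0.1644  0.0732]
 [ 0.4653  0.1721  0.1133]
 [ 0.3909  0.1777  0.0714]
 [ 0.3925  0.1833  0.0708]
 [ 0.4029  0.2101  0.0893]]
knobtop 28 [ 0.5686 -0.3184  0.1253] ((567.95556640625, -319.8800048828125), (50.52408218383789, 11.463183403015137), 50.771095275878906)
[[ 0.9425  0.3342  0.    ]
 [ 0.3342 -0.9425 -0.    ]
 [ 0.      0.     -1.    ]] 1.8 [ 0.6421 -0.4364 -0.2472] 0.9967908005776898 [ 0.2089 -0.589   0.2226]
```

View pics/disp3.png

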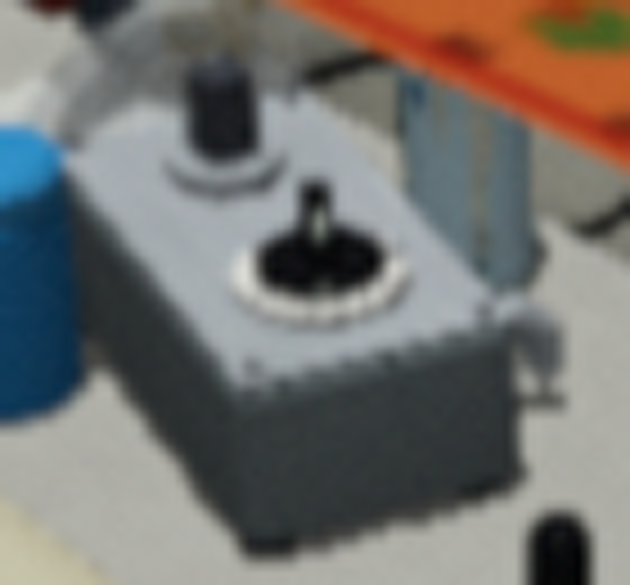

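The enlarged view shows the shaft at (222,105), its collar at (225,165) and the knob at (318,245). The knob's white pointer faces the camera at (320,220), so it is about 107° clockwise from zero. I'll go above the knob and then test gently whether the sheet at z = 0.3 can be touched.

Request:
move_arm([
  {"xyz": [0,0,-34]},
  {"xyz": [0,0,-34]},
  {"xyz": [0,0,-34]},
  {"xyz": [0,0,-34]},
  {"xyz": [36,-11,0]},
])

```text
schema error: expected keys xyz, roll, grip
```

Request:
move_arm([
  {"xyz": [36,-11,0]},
  {"xyz": [36,-11,0]},
  {"xyz": [36,-11,0]},
  {"xyz": [36,-11,0]},
  {"xyz": [36,-11,0]},
])

```text
schema error: expected keys xyz, roll, grip
```

Request:
move_arm([
  {"xyz": [36,-11,0]},
  {"xyz": [36,-11,0]},
  {"xyz": [36,-11,0]},
  {"xyz": [36,-11,0]},
  {"xyz": [36,-11,0]},
])

```text
schema error: expected keys xyz, roll, grip
```

Request:
move_arm([
  {"xyz": [32,-13,0],"roll": -0.12},
  {"xyz": [0,0,0],"roll": -0.12},
  {"xyz": [0,0,0],"roll": -0.12},
  {"xyz": [0,0,0],"roll": -0.12},
  {"xyz": [0,0,0],"roll": -0.12},
])

```text
schema error: expected keys xyz, roll, grip
```

Run:
```python
from h import *
im,d=bot.capture('side'); save('s3.png',cv2.resize(im[30:230,120:320],None,fx=3,fy=3))
s=bot.read_state(); print({k:np.round(s[k],4).tolist() for k in ['time_s','position','tcp_rot','force','joint_positions']})
```

```text
{'time_s': 1.85, 'position': [0.2089, -0.589, 0.2226], 'tcp_rot': [[0.9425, 0.3343, -0.0], [0.3343, -0.9425, -0.0], [-0.0, 0.0, -1.0]], 'force': [-0.0351, 0.0123, 0.7178], 'joint_positions': [-80.7006, 30.2227, 82.0873, -0.0005, 67.6874, -10.2286]}
```

View pics/s3.png

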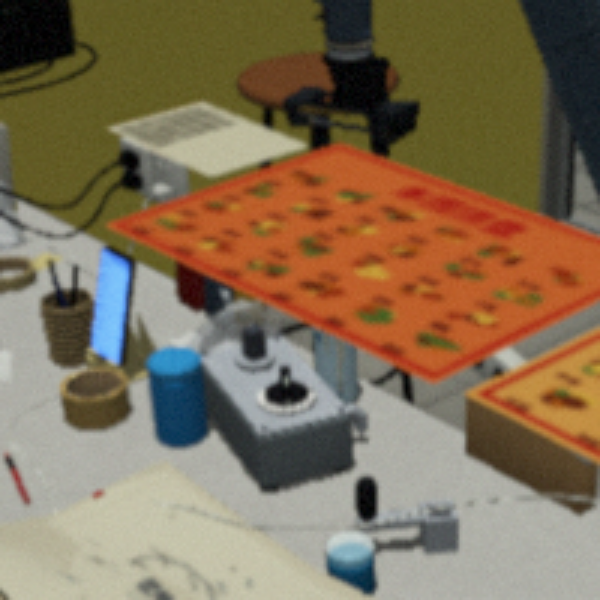

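All three keys are needed in every row, so no move was made. The picture shows the menu as a thin sheet floating above the dispenser.

Request:
move_arm([
  {"xyz": [0,0,-34],"roll": 0,"grip": 100},
  {"xyz": [0,0,-34],"roll": 0,"grip": 100},
  {"xyz": [0,0,-34],"roll": 0,"grip": 100},
  {"xyz": [0,0,-34],"roll": 0,"grip": 100},
  {"xyz": [36,-11,0],"roll": 0,"grip": 100},
])

```text
time_s: 2.27
position: [0.2359, -0.5742, 0.3667]
tcp_rot: [[0.945, 0.328, 0.0], [0.328, -0.945, -0.019], [-0.006, 0.018, -1.0]]
force: [1.3, -1.3, 1.3]
opening: 1.0
grasp_force: 0.0
```

Request:
move_arm([
  {"xyz": [36,-11,0],"roll": 0,"grip": 100},
  {"xyz": [36,-11,0],"roll": 0,"grip": 100},
  {"xyz": [36,-11,0],"roll": 0,"grip": 100},
  {"xyz": [36,-11,0],"roll": 0,"grip": 100},
  {"xyz": [36,-11,0],"roll": 0,"grip": 100},
])

```text
time_s: 2.68
position: [0.3916, -0.4533, 0.3587]
tcp_rot: [[0.943, 0.334, 0.0], [0.334, -0.943, -0.0], [0.0, 0.0, -1.0]]
force: [-0.2, 0.5, -0.0]
opening: 1.002
grasp_force: 0.0
```

Request:
move_arm([
  {"xyz": [36,-11,0],"roll": 0,"grip": 100},
  {"xyz": [36,-11,0],"roll": 0,"grip": 100},
  {"xyz": [36,-11,0],"roll": 0,"grip": 100},
  {"xyz": [36,-11,0],"roll": 0,"grip": 100},
  {"xyz": [36,-11,0],"roll": 0,"grip": 100},
])

```text
time_s: 3.1
position: [0.543, -0.3412, 0.3586]
tcp_rot: [[0.942, 0.334, 0.0], [0.334, -0.942, -0.0], [-0.0, 0.0, -1.0]]
force: [0.6, -1.1, -0.1]
opening: 1.002
grasp_force: 0.0
```

Request:
move_arm([
  {"xyz": [32,-13,0],"roll": -0.12,"grip": 100},
  {"xyz": [0,0,0],"roll": -0.12,"grip": 100},
  {"xyz": [0,0,0],"roll": -0.12,"grip": 100},
  {"xyz": [0,0,0],"roll": -0.12,"grip": 100},
  {"xyz": [0,0,0],"roll": -0.12,"grip": 100},
])

```text
time_s: 3.52
position: [0.5678, -0.3191, 0.3583]
tcp_rot: [[0.584, 0.812, -0.0], [0.812, -0.584, 0.0], [-0.0, -0.0, -1.0]]
force: [-1.0, -1.1, -0.2]
opening: 1.002
grasp_force: 0.0
```

```bash
cat >> h.py <<'E'
def st(T=None):
    s=bot.read_state(); R=np.array(s['tcp_rot']); p=np.array(s['position'])
    print({k:np.round(s[k],4).tolist() for k in ['time_s','position','force','moment','joint_positions','opening','grasp_force']},'azx',np.degrees(np.arctan2(R[1,0],R[0,0])).round(2))
    if T is not None: print('tool delta mm',(R.T@(np.array(T)-p)*1000).round(1))
    return s
E
python3 -c "
from h import *
st([.568,-.3195,.108])"
```

```text
{'time_s': 3.5167, 'position': [0.5678, -0.3191, 0.3583], 'force': [-1.0271, -1.1308, -0.1653], 'moment': [-0.0431, -0.0382, 0.0254], 'joint_positions': [-39.1483, 26.0507, 67.5774, -0.0042, 86.3921, -3.4497], 'opening': 1.0023, 'grasp_force': 0.0} azx 54.3
tool delta mm [-2.000e-01  5.000e-01  2.503e+02]
```

Request:
move_arm([
  {"xyz": [0,0,20],"roll": 0,"grip": 100},
  {"xyz": [0,0,20],"roll": 0,"grip": 100},
  {"xyz": [0,0,9],"roll": 0,"grip": 100},
  {"xyz": [0,0,4],"roll": 0,"grip": 100},
  {"xyz": [0,0,3],"roll": 0,"grip": 100},
])

```text
time_s: 3.93
position: [0.5675, -0.3197, 0.3021]
tcp_rot: [[0.589, 0.808, -0.001], [0.808, -0.589, 0.001], [0.0, -0.001, -1.0]]
force: [0.0, 1.1, 0.1]
opening: 0.998
grasp_force: 0.0
```

Request:
move_arm([
  {"xyz": [0,0,2],"roll": 0,"grip": 100},
  {"xyz": [0,0,2],"roll": 0,"grip": 100},
  {"xyz": [0,0,2],"roll": 0,"grip": 100},
  {"xyz": [0,0,2],"roll": 0,"grip": 100},
  {"xyz": [0,0,0],"roll": 0,"grip": 100},
])

```text
time_s: 4.35
position: [0.5675, -0.3197, 0.2946]
tcp_rot: [[0.589, 0.808, 0.0], [0.808, -0.589, -0.0], [-0.0, 0.0, -1.0]]
force: [0.3, 0.7, -0.7]
opening: 1.004
grasp_force: 0.0
```

Request:
move_arm([
  {"xyz": [0,0,5],"roll": 0,"grip": 100},
  {"xyz": [0,0,10],"roll": 0,"grip": 100},
  {"xyz": [0,0,10],"roll": 0,"grip": 100},
  {"xyz": [0,0,10],"roll": 0,"grip": 100},
  {"xyz": [0,0,10],"roll": 0,"grip": 100},
])

```text
time_s: 4.77
position: [0.5671, -0.3193, 0.2478]
tcp_rot: [[0.589, 0.808, -0.001], [0.808, -0.589, 0.001], [0.0, -0.002, -1.0]]
force: [-0.2, -0.7, -0.0]
opening: 0.999
grasp_force: 0.0
```

Run:
```python
from h import *
im,d=bot.capture('side'); save('s4.png',cv2.resize(im[30:230,120:320],None,fx=3,fy=3)); st([.568,-.3195,.108])
```

```text
{'time_s': 4.8167, 'position': [0.5661, -0.3186, 0.2455], 'force': [-1.1384, 0.8283, -1.5954], 'moment': [0.0576, 0.0036, 0.018], 'joint_positions': [-39.2091, 31.0127, 76.5903, -0.0028, 72.732, -3.1094], 'opening': 1.0015, 'grasp_force': 0.0} azx 53.9
tool delta mm [  0.4   2.9 137.5]
```

View pics/s4.png

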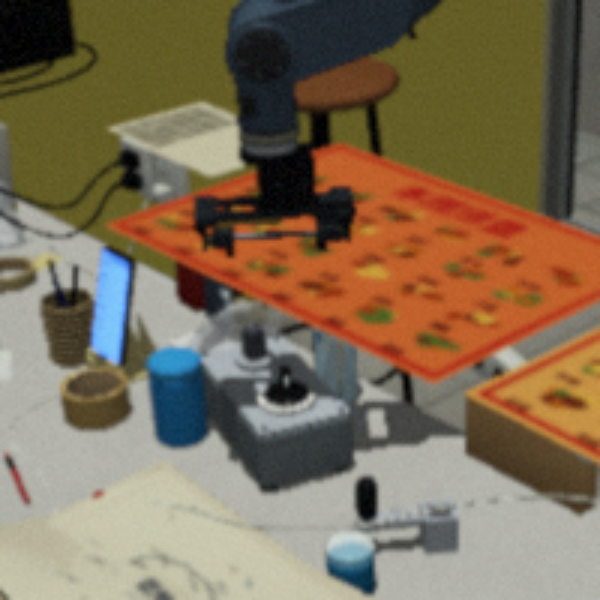

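The fingers go straight through the sheet with no force, so it only blocks the view. I'll go down to the knob, at a moderate speed while the gripper's body passes the sheet.

Request:
move_arm([
  {"xyz": [0,0,5],"roll": 0,"grip": 100},
  {"xyz": [0,0,5],"roll": 0,"grip": 100},
  {"xyz": [0,0,5],"roll": 0,"grip": 100},
  {"xyz": [0,0,5],"roll": 0,"grip": 100},
  {"xyz": [0,0,5],"roll": 0,"grip": 100},
])

```text
time_s: 5.23
position: [0.5677, -0.3198, 0.2243]
tcp_rot: [[0.589, 0.808, 0.0], [0.808, -0.589, -0.0], [-0.0, 0.001, -1.0]]
force: [-0.3, 0.5, -0.2]
opening: 1.0
grasp_force: 0.0
```

Request:
move_arm([
  {"xyz": [0,0,20],"roll": 0,"grip": 100},
  {"xyz": [0,0,20],"roll": 0,"grip": 100},
  {"xyz": [0,0,20],"roll": 0,"grip": 100},
  {"xyz": [0,0,20],"roll": 0,"grip": 100},
  {"xyz": [0,0,15],"roll": 0,"grip": 60},
])

```text
time_s: 5.65
position: [0.567, -0.3193, 0.1278]
tcp_rot: [[0.589, 0.808, -0.001], [0.808, -0.589, 0.001], [0.0, -0.001, -1.0]]
force: [-0.1, 1.3, -0.7]
opening: 0.974
grasp_force: 0.0
```

```bash
python3 -c "
from h import *
st([.568,-.3195,.108])"
```

```text
{'time_s': 5.65, 'position': [0.567, -0.3193, 0.1278], 'force': [-0.0558, 1.3127, -0.6617], 'moment': [-0.0359, 0.0203, -0.0047], 'joint_positions': [-39.2067, 38.5212, 82.7766, 0.0004, 58.7861, -3.1065], 'opening': 0.9738, 'grasp_force': 0.0} azx 53.9
tool delta mm [ 0.4  1.  19.8]
```

Request:
move_arm([
  {"xyz": [0,0,10],"roll": 0,"grip": 30},
  {"xyz": [0,0,7],"roll": 0,"grip": 0},
  {"xyz": [0,0,0],"roll": 0,"grip": 0},
  {"xyz": [0,0,0],"roll": 0,"grip": 0},
  {"xyz": [0,0,0],"roll": 0,"grip": 0},
])

```text
time_s: 6.07
position: [0.5683, -0.3202, 0.1136]
tcp_rot: [[0.589, 0.808, 0.002], [0.808, -0.589, -0.001], [-0.0, 0.002, -1.0]]
force: [0.2, 0.1, 0.2]
opening: 0.632
grasp_force: 0.0
```

Request:
move_arm([
  {"xyz": [0,0,0],"roll": 0,"grip": 0},
  {"xyz": [0,0,0],"roll": 0,"grip": 0},
  {"xyz": [0,0,0],"roll": 0,"grip": 0},
  {"xyz": [0,0,0],"roll": 0,"grip": 0},
  {"xyz": [0,0,0],"roll": 0,"grip": 0},
])

```text
time_s: 6.48
position: [0.5676, -0.3197, 0.1128]
tcp_rot: [[0.589, 0.808, 0.0], [0.808, -0.589, -0.0], [-0.0, 0.0, -1.0]]
force: [0.6, -0.4, 0.3]
opening: 0.25
grasp_force: 0.0
```

Request:
move_arm([
  {"xyz": [0,0,6],"roll": 0,"grip": 25},
  {"xyz": [0,0,0],"roll": 0,"grip": 22},
  {"xyz": [0,0,0],"roll": 0,"grip": 0},
  {"xyz": [0,0,0],"roll": 0,"grip": 0},
  {"xyz": [0,0,0],"roll": 0,"grip": 0},
])

```text
time_s: 6.9
position: [0.5659, -0.3185, 0.1059]
tcp_rot: [[0.589, 0.808, -0.004], [0.808, -0.589, 0.003], [-0.0, -0.005, -1.0]]
force: [-3.0, 3.2, 0.9]
opening: 0.161
grasp_force: 30.0
```

Request:
move_arm([
  {"xyz": [0,0,0],"roll": 0,"grip": 0},
  {"xyz": [0,0,0],"roll": 0,"grip": 0},
  {"xyz": [0,0,0],"roll": -0.03,"grip": 0},
  {"xyz": [0,0,0],"roll": -0.06,"grip": 0},
  {"xyz": [0,0,0],"roll": -0.06,"grip": 0},
])

```text
time_s: 7.32
position: [0.5655, -0.3182, 0.1058]
tcp_rot: [[0.459, 0.888, -0.005], [0.888, -0.459, 0.003], [0.001, -0.006, -1.0]]
force: [-6.9, 3.9, 0.2]
opening: 0.159
grasp_force: 30.0
```

```bash
python3 -c "
from h import *
st([.568,-.3195,.108])"
```

```text
{'time_s': 7.3167, 'position': [0.5655, -0.3182, 0.1058], 'force': [-6.9009, 3.9309, 0.1553], 'moment': [0.5109, 0.9078, -0.0723], 'joint_positions': [-39.2053, 40.1178, 83.6457, -0.027, 56.5571, -11.8585], 'opening': 0.159, 'grasp_force': 30.0003} azx 62.67
tool delta mm [ 0.   2.7 -2.2]
```

Request:
move_arm([
  {"xyz": [0,-2.5,0],"roll": -0.08,"grip": 0},
  {"xyz": [0,0,0],"roll": -0.11,"grip": 0},
  {"xyz": [0,0,0],"roll": -0.11,"grip": 0},
  {"xyz": [0,0,0],"roll": -0.11,"grip": 0},
  {"xyz": [0,0,0],"roll": -0.11,"grip": 0},
])

```text
time_s: 7.73
position: [0.5639, -0.3178, 0.1059]
tcp_rot: [[-0.046, 0.999, -0.003], [0.999, 0.046, 0.002], [0.002, -0.003, -1.0]]
force: [-4.5, 2.1, -0.4]
opening: 0.159
grasp_force: 30.0
```

Request:
move_arm([
  {"xyz": [0,0,0],"roll": -0.11,"grip": 0},
  {"xyz": [0,0,0],"roll": -0.11,"grip": 0},
  {"xyz": [0,0,0],"roll": -0.11,"grip": 0},
  {"xyz": [0,0,0],"roll": -0.11,"grip": 0},
  {"xyz": [0,0,0],"roll": -0.11,"grip": 0},
])

```text
time_s: 8.15
position: [0.5623, -0.3184, 0.1059]
tcp_rot: [[-0.561, 0.827, -0.007], [0.827, 0.562, 0.001], [0.005, -0.005, -1.0]]
force: [-8.8, -1.0, 0.2]
opening: 0.16
grasp_force: 30.0
```

Request:
move_arm([
  {"xyz": [0,0,0],"roll": -0.11,"grip": 0},
  {"xyz": [0,0,0],"roll": -0.11,"grip": 0},
  {"xyz": [0,0,0],"roll": -0.11,"grip": 0},
  {"xyz": [0,0,0],"roll": -0.1,"grip": 0},
  {"xyz": [0,0,0],"roll": 0,"grip": 0},
])

```text
time_s: 8.57
position: [0.5614, -0.3194, 0.1059]
tcp_rot: [[-0.855, 0.519, -0.008], [0.519, 0.855, -0.0], [0.007, -0.004, -1.0]]
force: [-10.5, -1.8, 0.8]
opening: 0.157
grasp_force: 30.0
```

```bash
python3 -c "
from h import *
st([.568,-.3195,.108])"
```

```text
{'time_s': 8.5667, 'position': [0.5614, -0.3194, 0.1059], 'force': [-10.5037, -1.8267, 0.8475], 'moment': [-0.3542, 1.5903, 0.0026], 'joint_positions': [-39.3839, 39.9461, 84.0605, -0.3683, 56.3496, -97.8908], 'opening': 0.1568, 'grasp_force': 29.9961} azx 148.71
tool delta mm [-5.7  3.3 -2.2]
```

Request:
move_arm([
  {"xyz": [3.4,-2,0],"roll": -0.04,"grip": 0},
  {"xyz": [0,0,0],"roll": -0.06,"grip": 0},
  {"xyz": [0,0,0],"roll": -0.06,"grip": 0},
  {"xyz": [0,0,0],"roll": -0.04,"grip": 0},
  {"xyz": [0,0,0],"roll": 0,"grip": 0},
])

```text
time_s: 8.98
position: [0.561, -0.3199, 0.1059]
tcp_rot: [[-0.939, 0.343, -0.001], [0.343, 0.939, -0.002], [-0.0, -0.002, -1.0]]
force: [-3.6, -3.4, -4.5]
opening: 0.159
grasp_force: 30.0
```

```bash
python3 -c "
from h import *
st([.568,-.3195,.108])"
```

```text
{'time_s': 8.9833, 'position': [0.561, -0.3199, 0.1059], 'force': [-3.5709, -3.4497, -4.4886], 'moment': [-0.5891, 0.4923, 0.0168], 'joint_positions': [-39.5365, 39.7911, 84.4378, -0.1451, 55.7154, -109.4114], 'opening': 0.1595, 'grasp_force': 29.9957} azx 159.96
tool delta mm [-6.5  2.8 -2.1]
```

Request:
move_arm([
  {"xyz": [0,0,0],"roll": -0.03,"grip": 0},
  {"xyz": [0,0,0],"roll": -0.03,"grip": 0},
  {"xyz": [0,0,0],"roll": -0.03,"grip": 0},
  {"xyz": [0,0,0],"roll": 0,"grip": 0},
  {"xyz": [0,0,0],"roll": 0,"grip": 0},
])

```text
time_s: 9.4
position: [0.561, -0.3201, 0.1059]
tcp_rot: [[-0.965, 0.262, -0.0], [0.262, 0.965, -0.002], [-0.0, -0.002, -1.0]]
force: [-4.2, -3.3, -4.2]
opening: 0.157
grasp_force: 30.5
```

```bash
python3 -c "
from h import *
st([.568,-.3195,.108])"
```

```text
{'time_s': 9.4, 'position': [0.561, -0.3201, 0.1059], 'force': [-4.1941, -3.2727, -4.2421], 'moment': [-0.6097, 0.4902, -0.6367], 'joint_positions': [-39.5618, 39.7877, 84.4339, -0.1098, 55.7162, -114.3385], 'opening': 0.1568, 'grasp_force': 30.526} azx 164.84
tool delta mm [-6.6  2.4 -2.1]
```

Request:
move_arm([
  {"xyz": [0,0,0],"roll": -0.02,"grip": 0},
  {"xyz": [0,0,0],"roll": 0,"grip": 0},
  {"xyz": [0,0,0],"roll": 0,"grip": 50},
  {"xyz": [0,0,0],"roll": 0,"grip": 50},
  {"xyz": [0,0,0],"roll": 0,"grip": 50},
])

```text
time_s: 9.82
position: [0.5628, -0.319, 0.1073]
tcp_rot: [[-0.971, 0.239, 0.003], [0.239, 0.971, -0.002], [-0.004, -0.001, -1.0]]
force: [-0.7, 0.8, -0.0]
opening: 0.305
grasp_force: 0.0
```

Request:
move_arm([
  {"xyz": [0,0,0],"roll": 0,"grip": 50},
  {"xyz": [0,0,-5],"roll": 0,"grip": 50},
  {"xyz": [0,0,-20],"roll": 0,"grip": 50},
  {"xyz": [0,0,-35],"roll": 0,"grip": 100},
  {"xyz": [0,0,-35],"roll": 0,"grip": 100},
])

```text
time_s: 10.23
position: [0.561, -0.3176, 0.2019]
tcp_rot: [[-0.971, 0.238, -0.002], [0.238, 0.971, 0.002], [0.002, 0.001, -1.0]]
force: [0.8, 0.2, -0.6]
opening: 0.575
grasp_force: 0.0
```

Request:
move_arm([
  {"xyz": [0,0,-35],"roll": 0,"grip": 100},
  {"xyz": [0,0,-35],"roll": 0,"grip": 100},
  {"xyz": [0,0,-30],"roll": 0,"grip": 100},
  {"xyz": [0,0,0],"roll": 0,"grip": 100},
  {"xyz": [0,0,0],"roll": 0,"grip": 100},
])

```text
time_s: 10.65
position: [0.5626, -0.319, 0.3051]
tcp_rot: [[-0.971, 0.238, 0.006], [0.238, 0.971, -0.004], [-0.006, -0.003, -1.0]]
force: [0.0, -0.5, 0.2]
opening: 0.937
grasp_force: 0.0
```

Run:
```python
from h import *
P=[]; 
for _ in range(4):
    im,d=bot.capture('side'); C=cloud('side',d)
    P.append(C[(abs(C[...,0]-.566)<.04)&(abs(C[...,1]+.32)<.04)&(C[...,2]>.12)&(C[...,2]<.135)])
P=np.concatenate(P); print(len(P),P.mean(0),cv2.minAreaRect(P[:,:2].astype(np.float32)*1000)); q=P[:,:2]-P[:,:2].mean(0); v=np.linalg.svd(q)[2][0]; print('az',np.degrees(np.arctan2(v[1],v[0])))
save('knob5.png',cv2.resize(im[132:197,180:250],None,fx=8,fy=8,interpolation=cv2.INTER_CUBIC))
st([.557,-.054,.30])
```

```text
146 [ 0.5691427  -0.3176485   0.12484995] ((567.4459228515625, -318.6781921386719), (26.645198822021484, 51.64373016357422), 68.57772827148438)
az -19.674506853158
{'time_s': 10.85, 'position': [0.5606, -0.3177, 0.2997], 'force': [-0.559, -0.3888, -0.3512], 'moment': [0.0684, -0.1198, 0.0202], 'joint_positions': [-39.4618, 27.8091, 73.5677, 0.0038, 78.8344, -115.6713], 'opening': 0.9857, 'grasp_force': 0.0} azx 166.21
tool delta mm [ 66.3 255.2   0.3]
```

View pics/knob5.png

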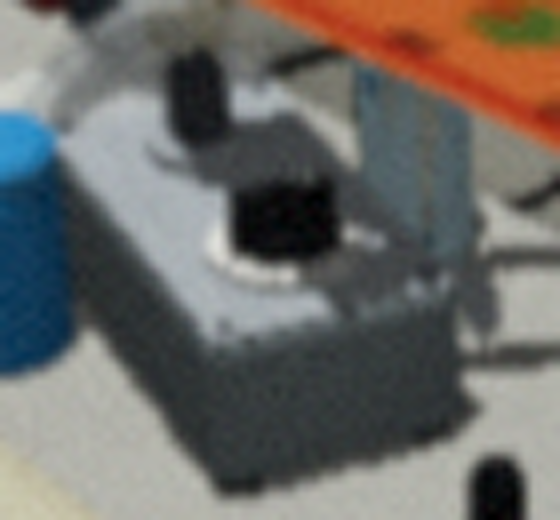

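The knob bar now lies broadside at (285,220), pointing to the dial's front (about 161–164°), and I felt the stop. Next I'll go over the square crank.

Request:
move_arm([
  {"xyz": [0,0,0],"roll": 0.117,"grip": 100},
  {"xyz": [0,0,0],"roll": 0.117,"grip": 100},
  {"xyz": [0,0,0],"roll": 0.116,"grip": 100},
  {"xyz": [22,30.5,0],"roll": 0,"grip": 100},
  {"xyz": [22,30.5,0],"roll": 0,"grip": 100},
])

```text
time_s: 11.27
position: [0.5581, -0.2439, 0.2991]
tcp_rot: [[-0.828, 0.56, -0.003], [0.56, 0.828, 0.002], [0.003, 0.0, -1.0]]
force: [0.6, -0.4, -0.4]
opening: 1.002
grasp_force: 0.0
```

Request:
move_arm([
  {"xyz": [22,30.5,0],"roll": 0,"grip": 100},
  {"xyz": [22,30.5,0],"roll": 0,"grip": 100},
  {"xyz": [22,30.5,0],"roll": 0,"grip": 100},
  {"xyz": [22,30.5,0],"roll": 0,"grip": 100},
  {"xyz": [21,31,0],"roll": 0,"grip": 100},
])

```text
time_s: 11.68
position: [0.5522, -0.0535, 0.2999]
tcp_rot: [[-0.83, 0.557, -0.003], [0.557, 0.83, 0.001], [0.003, -0.001, -1.0]]
force: [0.6, 1.3, 0.6]
opening: 1.001
grasp_force: 0.0
```

Request:
move_arm([
  {"xyz": [0,0,30],"roll": 0,"grip": 100},
  {"xyz": [0,0,30],"roll": 0,"grip": 100},
  {"xyz": [0,0,30],"roll": 0,"grip": 100},
  {"xyz": [0,0,30],"roll": 0,"grip": 100},
  {"xyz": [0,0,0],"roll": 0,"grip": 100},
])

```text
time_s: 12.1
position: [0.5483, -0.0538, 0.1749]
tcp_rot: [[-0.83, 0.557, -0.015], [0.557, 0.831, 0.005], [0.015, -0.004, -1.0]]
force: [0.5, -0.6, -0.8]
opening: 1.001
grasp_force: 0.0
```

```bash
python3 -c "
from h import *
st([.555,-.056,.018])"
```

```text
{'time_s': 12.1, 'position': [0.5483, -0.0538, 0.1749], 'force': [0.5484, -0.5898, -0.7612], 'moment': [0.1004, -0.0968, -0.0012], 'joint_positions': [-17.2231, 28.4505, 94.9481, 0.0008, 57.4773, -73.3831], 'opening': 1.0014, 'grasp_force': 0.0} azx 146.16
tool delta mm [ -9.1   2.5 156.8]
```

Request:
move_arm([
  {"xyz": [-3,0,25],"roll": 0,"grip": 100},
  {"xyz": [0,0,25],"roll": 0,"grip": 100},
  {"xyz": [0,0,25],"roll": 0,"grip": 100},
  {"xyz": [0,0,15],"roll": 0,"grip": 100},
  {"xyz": [0,0,0],"roll": 0,"grip": 100},
])

```text
time_s: 12.52
position: [0.5539, -0.0567, 0.089]
tcp_rot: [[-0.83, 0.557, -0.007], [0.557, 0.83, 0.002], [0.007, -0.002, -1.0]]
force: [-0.4, 0.2, -0.6]
opening: 0.997
grasp_force: 0.0
```

```bash
python3 -c "
from h import *
bot.capture('side');bot.capture('side')
st([.555,-.056,.018])"
```

```text
{'time_s': 12.6167, 'position': [0.5562, -0.0573, 0.0918], 'force': [0.1722, -0.0373, -0.4802], 'moment': [0.0538, -0.1323, 0.0525], 'joint_positions': [-17.3346, 35.8623, 97.938, 0.0007, 46.2365, -73.4749], 'opening': 0.997, 'grasp_force': 0.0} azx 146.14
tool delta mm [ 1.7  0.4 73.8]
```

Request:
move_arm([
  {"xyz": [1,0,25],"roll": 0,"grip": 100},
  {"xyz": [0,0,25],"roll": 0,"grip": 100},
  {"xyz": [0,0,15],"roll": 0,"grip": 70},
  {"xyz": [0,0,6],"roll": 0,"grip": 50},
  {"xyz": [0,0,0],"roll": 0,"grip": 50},
])

```text
time_s: 13.03
position: [0.5555, -0.0568, 0.0207]
tcp_rot: [[-0.83, 0.557, -0.0], [0.557, 0.83, 0.0], [0.0, -0.0, -1.0]]
force: [0.1, 0.1, -0.5]
opening: 0.852
grasp_force: 0.0
```

Request:
move_arm([
  {"xyz": [0,0,0],"roll": 0,"grip": 0},
  {"xyz": [0,0,0],"roll": 0,"grip": 0},
  {"xyz": [0,0,0],"roll": 0,"grip": 0},
  {"xyz": [0,0,0],"roll": 0,"grip": 0},
  {"xyz": [0,0,0],"roll": 0,"grip": 0},
])

```text
time_s: 13.45
position: [0.5562, -0.0564, 0.0215]
tcp_rot: [[-0.83, 0.558, 0.003], [0.558, 0.83, 0.0], [-0.002, 0.002, -1.0]]
force: [2.0, 2.7, 3.4]
opening: 0.477
grasp_force: 1.9
```

```bash
python3 -c "
from h import *
st([.555,-.056,.018])"
```

```text
{'time_s': 13.45, 'position': [0.5562, -0.0564, 0.0215], 'force': [2.0399, 2.6929, 3.4487], 'moment': [0.7114, -0.4559, 0.0224], 'joint_positions': [-17.2754, 42.6272, 99.7305, 0.0825, 37.5017, -73.4463], 'opening': 0.4767, 'grasp_force': 1.8744} azx 146.11
tool delta mm [ 1.2 -0.3  3.5]
```

Request:
move_arm([
  {"xyz": [0,0,0],"roll": 0,"grip": 0},
  {"xyz": [0,0,0],"roll": 0,"grip": 0},
  {"xyz": [0,0,-5],"roll": 0,"grip": 0},
  {"xyz": [0,0,-15],"roll": 0,"grip": 0},
  {"xyz": [0,0,-25],"roll": 0,"grip": 0},
])

```text
time_s: 13.87
position: [0.5518, -0.056, 0.0633]
tcp_rot: [[-0.831, 0.557, -0.009], [0.557, 0.831, 0.002], [0.008, -0.003, -1.0]]
force: [0.2, -0.1, -3.4]
opening: 0.458
grasp_force: 30.0
```

Request:
move_arm([
  {"xyz": [0,0,-30],"roll": 0,"grip": 0},
  {"xyz": [0,0,-30],"roll": 0,"grip": 0},
  {"xyz": [0,0,-30],"roll": 0,"grip": 0},
  {"xyz": [0,0,-20],"roll": 0,"grip": 0},
  {"xyz": [0,0,0],"roll": 0,"grip": 0},
])

```text
time_s: 14.28
position: [0.5571, -0.0575, 0.1794]
tcp_rot: [[-0.831, 0.557, 0.007], [0.557, 0.831, -0.003], [-0.007, 0.001, -1.0]]
force: [1.6, 0.0, -3.6]
opening: 0.459
grasp_force: 30.0
```

Run:
```python
from h import *
for _ in range(4): im,d=bot.capture('side')
s=st([.531,-.427,.19])
P=cloud('side',d); R=np.array(s['tcp_rot']); Q=(P-np.array(s['position']))@R
Q[d==0]=9
g=Q[(Q[...,0]<-.05)&(Q[...,0]>-.12)&(abs(Q[...,1])<.04)&(Q[...,2]>-.08)&(Q[...,2]<-.03)]
print('grip in tool',len(g),np.percentile(g,[2,50,98],axis=0).round(4).tolist())
b=Q[(abs(Q[...,0])<.12)&(abs(Q[...,1])<.04)&(Q[...,2]>-.01)&(Q[...,2]<.05)]
print('hub low',len(b),np.percentile(b,[2,50,98],axis=0).round(4).tolist())
```

```text
{'time_s': 14.4833, 'position': [0.5532, -0.0562, 0.1734], 'force': [0.3593, -0.0344, -3.3541], 'moment': [0.0877, -0.1415, -0.033], 'joint_positions': [-17.3083, 28.7048, 94.7333, -0.017, 56.8538, -73.4472], 'opening': 0.4596, 'grasp_force': 29.9991} azx 146.15
tool delta mm [-188.1 -320.3  -16.9]
grip in tool 103 [[-0.098, -0.0035, -0.0795], [-0.0872, 0.0096, -0.0591], [-0.0753, 0.0165, -0.0312]]
hub low 102 [[-0.0208, -0.0104, -0.0093], [-0.0029, 0.0209, 0.0067], [0.0196, 0.0313, 0.0211]]
```

Crank is held, with the opening matching the 40 mm hub. I'll turn it to the shaft's angle and carry it over.

Request:
move_arm([
  {"xyz": [0,0,-30],"roll": -0.116,"grip": 0},
  {"xyz": [0,0,0],"roll": -0.116,"grip": 0},
  {"xyz": [0,0,0],"roll": -0.116,"grip": 0},
  {"xyz": [0,0,0],"roll": -0.116,"grip": 0},
  {"xyz": [-2.5,-20,0],"roll": 0,"grip": 0},
])

```text
time_s: 14.9
position: [0.5528, -0.0734, 0.2029]
tcp_rot: [[-0.993, 0.12, -0.006], [0.12, 0.993, 0.004], [0.007, 0.003, -1.0]]
force: [0.6, -0.4, -3.9]
opening: 0.456
grasp_force: 30.0
```

Request:
move_arm([
  {"xyz": [-2.5,-38,0],"roll": 0,"grip": 0},
  {"xyz": [-2.5,-38,0],"roll": 0,"grip": 0},
  {"xyz": [-2.5,-38,0],"roll": 0,"grip": 0},
  {"xyz": [-2.5,-38,0],"roll": 0,"grip": 0},
  {"xyz": [-2.5,-38,0],"roll": 0,"grip": 0},
])

```text
time_s: 15.32
position: [0.5417, -0.2676, 0.2026]
tcp_rot: [[-0.992, 0.126, -0.005], [0.126, 0.992, 0.003], [0.005, 0.003, -1.0]]
force: [-1.1, 0.1, -3.1]
opening: 0.46
grasp_force: 30.0
```

Request:
move_arm([
  {"xyz": [-2.5,-38,0],"roll": 0,"grip": 0},
  {"xyz": [-2.5,-38,0],"roll": 0,"grip": 0},
  {"xyz": [-2.5,-38,0],"roll": 0,"grip": 0},
  {"xyz": [-2.5,-30,0],"roll": 0,"grip": 0},
  {"xyz": [0,-16,0],"roll": 0,"grip": 0},
])

```text
time_s: 15.73
position: [0.5315, -0.4306, 0.2021]
tcp_rot: [[-0.992, 0.129, -0.003], [0.129, 0.992, 0.001], [0.003, 0.001, -1.0]]
force: [0.0, -1.3, -3.1]
opening: 0.459
grasp_force: 30.0
```

Request:
move_arm([
  {"xyz": [0,0,0],"roll": 0,"grip": 0},
  {"xyz": [0,0,0],"roll": 0,"grip": 0},
  {"xyz": [0,0,0],"roll": 0,"grip": 0},
  {"xyz": [0,0,0],"roll": 0,"grip": 0},
  {"xyz": [0,0,0],"roll": 0,"grip": 0},
])

```text
time_s: 16.15
position: [0.5335, -0.4248, 0.2053]
tcp_rot: [[-0.992, 0.124, -0.001], [0.124, 0.992, 0.001], [0.001, 0.001, -1.0]]
force: [1.0, 0.6, -2.0]
opening: 0.458
grasp_force: 30.0
```

Run:
```python
from h import *
from scipy.optimize import least_squares
ds=[]
for _ in range(4): im,d=bot.capture('side'); ds.append(cloud('side',d))
s=st([.5335,-.4266,.18]); C=np.concatenate([c.reshape(-1,3) for c in ds])
def reg(x0,x1,y0,y1,z0,z1): return C[(C[:,0]>x0)&(C[:,0]<x1)&(C[:,1]>y0)&(C[:,1]<y1)&(C[:,2]>z0)&(C[:,2]<z1)]
def sq(Q,c0,half,ang):
    def f(p):
        c,s=np.cos(p[2]),np.sin(p[2]); e=(Q[:,:2]-p[:2])@np.array([[c,-s],[s,c]])
        return (np.abs(e).max(1)-half)*1000
    b=least_squares(f,[*c0,np.radians(ang)],loss='soft_l1'); return b.x[:2].round(4),np.degrees(b.x[2]).round(1),b.cost/len(Q)
z=s['position'][2]-.0205; print('underside',z)
S=reg(.5,.57,-.46,-.395,.104,.134); print('shaft',len(S),sq(S,(.534,-.427),.012,-7))
H=reg(.5,.57,-.46,-.395,z+.002,z+.02); print('hub',len(H),sq(H,(.534,-.427),.020,-7)); print(np.percentile(H,[2,50,98],axis=0).round(3))
G=reg(.58,.66,-.48,-.4,z+.06,z+.097)
r=least_squares(lambda p:(np.hypot(*(G[:,:2]-p).T)-.013)*1e3,[.618,-.437],loss='soft_l1'); print('grip',len(G),r.x,r.cost/len(G))
save('s6.png',cv2.resize(im[90:200,165:265],None,fx=5.4,fy=5.4,interpolation=cv2.INTER_CUBIC))
```

```text
{'time_s': 16.35, 'position': [0.5335, -0.426, 0.2059], 'force': [0.9134, 0.1527, -3.168], 'moment': [0.0661, -0.1256, -0.0142], 'joint_positions': [-47.9648, 35.7631, 74.0274, 0.0013, 70.195, -130.7646], 'opening': 0.4567, 'grasp_force': 29.9989} azx 172.8
tool delta mm [-0.  -0.6 25.9]
underside 0.18538177063108938
shaft 226 (array([ 0.5339, -0.4273]), np.float64(-6.1), np.float64(1.7898970096944617))
hub 138 (array([ 0.5346, -0.4255]), np.float64(-5.3), np.float64(1.3789182345103441))
[[ 0.538 -0.448  0.188]
 [ 0.553 -0.416  0.195]
 [ 0.559 -0.402  0.205]]
grip 116 [ 0.61852923 -0.43690422] 1.3464823872720164
```

View pics/s6.png

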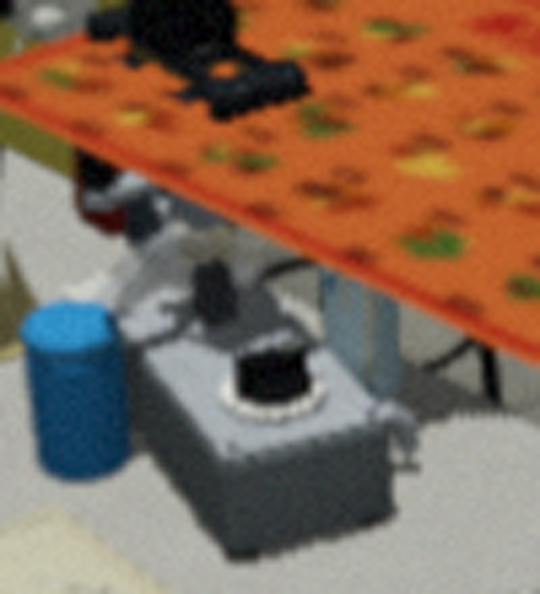

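The picture shows the gripper above the sheet, mostly hiding the held crank, with the shaft at (215,290) and the bystanders undisturbed. Hub and shaft agree to within 2 mm and about 1–2°. I'll shift 1.5 mm and lower.

Request:
move_arm([
  {"xyz": [0.5,-1.5,10],"roll": 0,"grip": 0},
  {"xyz": [0,0,12],"roll": 0,"grip": 0},
  {"xyz": [0,0,10],"roll": 0,"grip": 0},
  {"xyz": [0,0,6],"roll": 0,"grip": 0},
  {"xyz": [0,0,3],"roll": 0,"grip": 0},
])

```text
time_s: 16.77
position: [0.5315, -0.4273, 0.1619]
tcp_rot: [[-0.992, 0.127, -0.003], [0.127, 0.992, 0.003], [0.003, 0.003, -1.0]]
force: [-0.7, 0.4, -3.7]
opening: 0.453
grasp_force: 30.0
```

Request:
move_arm([
  {"xyz": [0,0,2],"roll": 0,"grip": 0},
  {"xyz": [0,0,2],"roll": 0,"grip": 0},
  {"xyz": [0,0,2],"roll": 0,"grip": 0},
  {"xyz": [0,0,0],"roll": 0,"grip": 0},
  {"xyz": [0,0,0],"roll": 0,"grip": 0},
])

```text
time_s: 17.18
position: [0.5327, -0.428, 0.1588]
tcp_rot: [[-0.992, 0.126, 0.0], [0.126, 0.992, 0.0], [-0.0, 0.0, -1.0]]
force: [-0.1, 0.9, -3.2]
opening: 0.458
grasp_force: 30.0
```

```bash
python3 -c "
from h import *
st([.5335,-.4276,.121])"
```

```text
{'time_s': 17.1833, 'position': [0.5327, -0.428, 0.1588], 'force': [-0.1176, 0.8974, -3.2179], 'moment': [0.3506, -0.1279, 0.0079], 'joint_positions': [-48.1402, 38.6767, 76.3358, 0.0285, 64.9792, -130.8902], 'opening': 0.4579, 'grasp_force': 29.9984} azx 172.74
tool delta mm [-0.7  0.5 37.8]
```

Request:
move_arm([
  {"xyz": [0,0,2],"roll": 0,"grip": 0},
  {"xyz": [0,0,2],"roll": 0,"grip": 0},
  {"xyz": [0,0,2],"roll": 0,"grip": 0},
  {"xyz": [0,0,0],"roll": 0,"grip": 0},
  {"xyz": [0,0,0],"roll": 0,"grip": 0},
])

```text
time_s: 17.6
position: [0.5325, -0.4274, 0.152]
tcp_rot: [[-0.992, 0.126, -0.0], [0.126, 0.992, 0.002], [0.001, 0.002, -1.0]]
force: [1.7, 3.5, -3.0]
opening: 0.46
grasp_force: 30.0
```

```bash
python3 -c "
from h import *
st([.5335,-.4276,.121])"
```

```text
{'time_s': 17.6, 'position': [0.5325, -0.4274, 0.152], 'force': [1.6763, 3.5346, -3.0002], 'moment': [0.8169, -0.4319, 0.0501], 'joint_positions': [-48.1313, 39.1122, 76.6513, 0.0542, 64.3247, -130.8919], 'opening': 0.4596, 'grasp_force': 29.998} azx 172.74
tool delta mm [-1.1 -0.1 31. ]
```

The hub is on the straight part of the shaft with no vertical resistance. I'll ease off the side force and continue.

Request:
move_arm([
  {"xyz": [-0.4,1,3],"roll": 0,"grip": 0},
  {"xyz": [0,0,4],"roll": 0,"grip": 0},
  {"xyz": [0,0,4],"roll": 0,"grip": 0},
  {"xyz": [0,0,3],"roll": 0,"grip": 0},
  {"xyz": [0,0,0],"roll": 0,"grip": 0},
])

```text
time_s: 18.02
position: [0.5326, -0.4273, 0.1373]
tcp_rot: [[-0.992, 0.127, -0.001], [0.127, 0.992, 0.0], [0.001, 0.0, -1.0]]
force: [1.3, 0.9, -3.9]
opening: 0.458
grasp_force: 30.0
```

```bash
python3 -c "
from h import *
st([.5335,-.4276,.121])"
```

```text
{'time_s': 18.0167, 'position': [0.5326, -0.4273, 0.1373], 'force': [1.3189, 0.916, -3.8823], 'moment': [0.4352, -0.1558, -0.0098], 'joint_positions': [-48.0853, 40.0822, 77.2712, -0.0269, 62.7051, -130.8044], 'opening': 0.4579, 'grasp_force': 29.9984} azx 172.73
tool delta mm [-0.9 -0.2 16.3]
```

Request:
move_arm([
  {"xyz": [0,0,4],"roll": 0,"grip": 0},
  {"xyz": [0,0,4],"roll": 0,"grip": 0},
  {"xyz": [0,0,3],"roll": 0,"grip": 0},
  {"xyz": [0,0,2],"roll": 0,"grip": 0},
  {"xyz": [0,0,0],"roll": 0,"grip": 0},
])

```text
time_s: 18.43
position: [0.5328, -0.4273, 0.1247]
tcp_rot: [[-0.992, 0.126, -0.001], [0.126, 0.992, 0.0], [0.001, 0.0, -1.0]]
force: [0.2, 2.6, -4.6]
opening: 0.457
grasp_force: 30.0
```

Request:
move_arm([
  {"xyz": [0,0,2],"roll": 0,"grip": 0},
  {"xyz": [0,0,1],"roll": 0,"grip": 0},
  {"xyz": [0,0,1],"roll": 0,"grip": 0},
  {"xyz": [0,0,0],"roll": 0,"grip": 0},
  {"xyz": [0,0,0],"roll": 0,"grip": 0},
])

```text
time_s: 18.85
position: [0.533, -0.4273, 0.1216]
tcp_rot: [[-0.992, 0.126, 0.0], [0.126, 0.992, -0.0], [-0.0, -0.0, -1.0]]
force: [0.2, 1.6, -2.2]
opening: 0.456
grasp_force: 30.0
```

```bash
python3 -c "
from h import *
st([.5335,-.4276,.121])"
```

```text
{'time_s': 18.85, 'position': [0.533, -0.4273, 0.1216], 'force': [0.2403, 1.5788, -2.2383], 'moment': [0.5493, -0.1724, -0.0441], 'joint_positions': [-48.0676, 41.1526, 77.8812, -0.0035, 60.9537, -130.8049], 'opening': 0.4565, 'grasp_force': 29.9981} azx 172.74
tool delta mm [-0.5 -0.2  0.6]
```

Just about seated. I'll press until the force rises.

Request:
move_arm([
  {"xyz": [0,0,1],"roll": 0,"grip": 0},
  {"xyz": [0,0,1],"roll": 0,"grip": 0},
  {"xyz": [0,0,1],"roll": 0,"grip": 0},
  {"xyz": [0,0,0],"roll": 0,"grip": 0},
  {"xyz": [0,0,0],"roll": 0,"grip": 0},
])

```text
time_s: 19.27
position: [0.533, -0.4274, 0.1215]
tcp_rot: [[-0.992, 0.126, 0.001], [0.126, 0.992, -0.001], [-0.001, -0.001, -1.0]]
force: [-2.8, 5.3, 9.8]
opening: 0.459
grasp_force: 30.0
```

It stops at TCP 0.1215, which puts the underside at 0.100, with the force rising. One firmer press, then release and lift.

Request:
move_arm([
  {"xyz": [0,0,1.5],"roll": 0,"grip": 0},
  {"xyz": [0,0,0],"roll": 0,"grip": 0},
  {"xyz": [0,0,0],"roll": 0,"grip": 0},
  {"xyz": [0,0,-3],"roll": 0,"grip": 0},
  {"xyz": [0,0,0],"roll": 0,"grip": 70},
])

```text
time_s: 19.68
position: [0.5335, -0.4282, 0.1213]
tcp_rot: [[-0.992, 0.126, 0.002], [0.126, 0.992, -0.003], [-0.002, -0.003, -1.0]]
force: [-0.4, 0.5, 0.1]
opening: 0.486
grasp_force: 0.0
```

Request:
move_arm([
  {"xyz": [0,0,0],"roll": 0,"grip": 70},
  {"xyz": [0,0,0],"roll": 0,"grip": 70},
  {"xyz": [0,0,0],"roll": 0,"grip": 70},
  {"xyz": [0,0,0],"roll": 0,"grip": 70},
  {"xyz": [0,0,-3],"roll": 0,"grip": 70},
])

```text
time_s: 20.1
position: [0.5327, -0.4273, 0.1223]
tcp_rot: [[-0.992, 0.127, -0.001], [0.127, 0.992, 0.001], [0.001, 0.001, -1.0]]
force: [-0.2, -0.3, 0.4]
opening: 0.69
grasp_force: 0.0
```

Request:
move_arm([
  {"xyz": [0,0,-15],"roll": 0,"grip": 70},
  {"xyz": [0,0,-30],"roll": 0,"grip": 70},
  {"xyz": [0,0,-35],"roll": 0,"grip": 70},
  {"xyz": [0,0,-40],"roll": 0,"grip": 70},
  {"xyz": [0,0,-40],"roll": 0,"grip": 70},
])

```text
time_s: 20.52
position: [0.5327, -0.427, 0.2842]
tcp_rot: [[-0.992, 0.126, -0.001], [0.126, 0.992, 0.001], [0.001, 0.001, -1.0]]
force: [0.4, -0.5, 0.6]
opening: 0.703
grasp_force: 0.0
```

Request:
move_arm([
  {"xyz": [0,0,-30],"roll": 0,"grip": 70},
  {"xyz": [0,0,0],"roll": 0,"grip": 70},
  {"xyz": [0,0,0],"roll": 0,"grip": 70},
  {"xyz": [0,0,0],"roll": 0,"grip": 70},
  {"xyz": [0,0,0],"roll": 0,"grip": 70},
])

```text
time_s: 20.93
position: [0.5322, -0.4264, 0.3108]
tcp_rot: [[-0.992, 0.127, -0.003], [0.127, 0.992, 0.003], [0.003, 0.003, -1.0]]
force: [-0.4, 0.0, -0.7]
opening: 0.7
grasp_force: 0.0
```

Run:
```python
from h import *
ds=[]
for _ in range(4): im,d=bot.capture('side'); ds.append(cloud('side',d))
st(); C=np.concatenate([c.reshape(-1,3) for c in ds])
def reg(x0,x1,y0,y1,z0,z1): return C[(C[:,0]>x0)&(C[:,0]<x1)&(C[:,1]>y0)&(C[:,1]<y1)&(C[:,2]>z0)&(C[:,2]<z1)]
A=reg(.51,.56,-.45,-.405,.125,.17); print('hub top z',np.percentile(A[:,2],[50,80,90,95,98]))
G=reg(.58,.66,-.48,-.4,.155,.25); print('grip',G.mean(0),np.percentile(G[:,2],[95,98]))
P=reg(.526,.606,-.36,-.28,.12,.132); v=np.linalg.svd(P[:,:2]-P[:,:2].mean(0),full_matrices=False)[2][0]; print('knob az',np.degrees(np.arctan2(v[1],v[0])))
save('s7.png',cv2.resize(im[120:230,165:285],None,fx=5.4,fy=5.4,interpolation=cv2.INTER_CUBIC))
```

```text
{'time_s': 21.1333, 'position': [0.5326, -0.4269, 0.3113], 'force': [0.1022, 0.497, 0.6125], 'moment': [0.0604, -0.1545, 0.0402], 'joint_positions': [-48.0728, 30.7214, 66.5723, 0.0002, 82.8804, -130.8043], 'opening': 0.6992, 'grasp_force': 0.0} azx 172.73
hub top z [0.14276488 0.14687367 0.14814623 0.14894802 0.15021945]
grip [ 0.62283725 -0.43172246  0.18161313] [0.20228346 0.20349428]
knob az -14.65223886881253
```

View pics/s7.png

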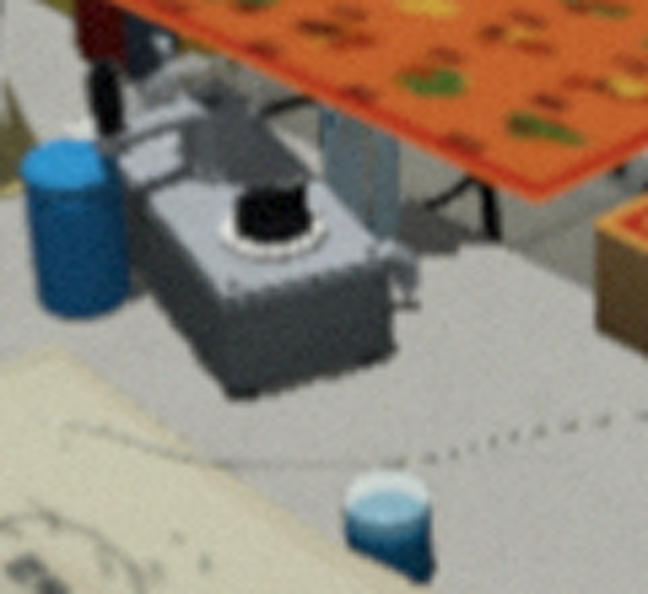

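The crank is seated: hub top at 0.148, grip top at 0.202, and visible at (105,95) to (210,140). The knob is at its stop at (272,212), the tub and jar are unmoved, and the gripper is clear. Handing in.

```bash
python3 -c "
from rig import bot
print(bot.hand_in())"
```

```text
the job is handed in; nothing more can be done
None
```

The job is handed in at about 21 s: the counter knob is back against its zero stop, the square crank is fully home on the collar (hub top measured at 148 mm), and the gripper is open and clear of everything.

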